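# Put the four paints away in their sockets

## Task

The painting session is over: put the four paints standing about on the table back into the open wooden case, each one set down, not dropped, upright and right down in the socket made for it. The slim dropper bottle, the screw-lid pot and the wide jar go in the small, middle and large round sockets, and the square ink bottle in the square socket. The figure on the wooden handle is still wet, so leave it standing where it is.

Things in the scene. Friction and masses are not known exactly. Their poses are not given: they have to be found in the camera images.
- slim_bottle: The slim paint: a round white plastic dropper bottle, 24 mm across and 52 mm tall, straight-sided up to 36 mm, then a shoulder and a narrow black cap (15 mm across). 20 to 45 g. Stands upright on the table. Origin: centre of its underside, z up its axis.
- screw_pot: The screw-lid paint pot: round, clear plastic holding grey paint (37 mm across, 24 mm high) under a black lid 40 mm across that reaches from 24 to 46 mm height, with a thin grey disc on top. 35 to 70 g. Stands upright on the table. Origin: centre of its underside, z up.
- wide_jar: The wide paint jar: round, pale glass, 56 mm across and straight-sided up to 34 mm, with a flat aluminium lid 53 mm across on top, 44 mm tall in all. 90 to 185 g. Stands upright on the table. Origin: centre of its underside, z up.
- square_bottle: The ink bottle: a square glass block 34 x 34 mm and 38 mm high, pale, with a paper band round it and a round black cap 21 mm across on top, 52 mm tall in all. 55 to 115 g. Stands upright on the table at any yaw. Origin: centre of its underside, z up, x and y square to its flat sides.
- socket_slim: A fixed pale wood block in the case, 83 x 83 x 16 mm, top flush with the case's rim 46 mm above the table, pierced by one empty round well 40 mm across, the smallest round one; grey felt shows through it. Origin: centre of the well at the block's underside = the well's floor, 30 mm above the table; z up, x and y along its sides. The four blocks lie two by two, centres 84 mm apart, in any order.
- socket_pot: A fixed pale wood block in the case, 83 x 83 x 16 mm, top flush with the case's rim 46 mm above the table, pierced by one empty round well 56 mm across, the middle round one; grey felt shows through it. Origin: centre of the well at the block's underside = the well's floor, 30 mm above the table; z up, x and y along its sides. The four blocks lie two by two, centres 84 mm apart, in any order.
- socket_jar: A fixed pale wood block in the case, 83 x 83 x 16 mm, top flush with the case's rim 46 mm above the table, pierced by one empty round well 72 mm across, the largest round one; grey felt shows through it. Origin: centre of the well at the block's underside = the well's floor, 30 mm above the table; z up, x and y along its sides. The four blocks lie two by two, centres 84 mm apart, in any order.
- socket_square: A fixed pale wood block in the case, 83 x 83 x 16 mm, top flush with the case's rim 46 mm above the table, pierced by one empty square well, 50 x 50 mm; grey felt shows through it. Origin: centre of the well at the block's underside = the well's floor, 30 mm above the table; z up, x and y along its sides. The four blocks lie two by two, centres 84 mm apart, in any order.
- case: Dark wooden case, fixed, 184 (x) by 238 (y) by 46 mm high, walls 8 mm; its lid, as high, lies folded open on its far (+x) side: 370 mm along x with it. Origin: centre of the base's underside. The socket blocks fill it from the -y end; along the +y end (89 mm from the origin) stand four stored white-lidded pots, 31 mm across, tops 70 mm above the table.
- figure: Small grey wet figure on a turned wooden handle, 44 mm across the foot, 77 mm tall, 70 g, loose among the paints. Origin: centre of its underside, z up. A cork block (65 x 38 x 25 mm), a paper tape roll (62 across, 24 high) and an eraser (50 x 22 x 13) also lie loose among the paints, not to be put away; all eight centres at least 95 mm apart.
Not all that is in view belongs to the job. What is shaped like the slim_bottle but red is not meant.

How it is judged:
By the outcome, as a careful person would: the job done as asked, in the order asked, and still so for the second after the job is handed in, with the robot touching nothing.
It also fails if it takes over 96 s, if anything falls off the work surface, if the arm or the gripper's body presses on something with over 40 N, if the wrist force passes 120 N, or if a joint passes its speed limit or range.

## Robot

A 7-joint arm with a two-finger parallel gripper is mounted at the origin on the work surface. World frame = base frame: x ahead of the robot, y to its left, z up, the work surface at z = 0. Lengths are in m, angles in rad, forces in N, time in s.
With the tool pointing down it reaches from about 0.4 to 0.9 m from the base axis. Payload 5.6 kg.
Tool frame: the origin (TCP) lies at the very end of the fingers, on their centre line; the grasp point (between the pads) lies 19 mm behind it; z points along the fingers, y is the line along which they close (so a half turn about z gives the same grasp; the last joint's range is limited). The gripper opens to 92 mm and grips with 3 to 60 N. Pads are 20 mm wide; open, the fingers measure 128 mm over their backs; the gripper's body (75 mm by 189 mm) begins 69 mm behind the grasp point.
Start: joints at [-0.043, 0.468, -0.012, 1.603, 0.006, 1.071, -0.056], TCP at [0.65, -0, 0.215] pointing down, gripper open.
Joint ranges: [-2.53, 2.53], [-0.31, 2.02], [-1.57, 1.55], [0.28, 2.44], [-1.29, 4.43], [0.15, 1.84], [-2.92, 2.92]. Speed limits (rad/s): [2.57, 2.57, 3.14, 3.14, 3.14, 3.14, 3.14].

## Interface

Orientations are given as a rotation vector (axis times angle).
In Python, from plant import status, viewer, arm gives the robot as it stands.
- The arm moves only by the tool drive_tool, never from a script. Its arguments are lists of equal length, an entry for each row: "delta_pos": the shift along the tool's x, y, z in m, a list of three; "roll": the turn about the tool's z in units of 6 degrees (1.0 is 6 degrees); "gripper": the closure, from -1 (fully open) to 1 (shut). A call has 1 to 20 rows; each row shifts and turns the commanded pose from where the row before left it, along the tool's axes as they then stand; what a row does not reach is not made up. A row lasts 1/8 s, in which the tool goes at most 62.5 mm and 10.7 degrees, less where a joint would pass 70% of its speed; a pose out of reach is approached as far as the arm can. A call with a gripper value outside its range is refused whole. The fingers move at their own pace and stop on an object; "force" is the grip in N (left out, the last holds). Time passes only in rows, so rows that do not move let the fingers close. It gives the time, the measured TCP pose, the force, the opening and the grip force at its end, in the units of the state.
- status.observe(): the state, without advancing time (a new reading comes with each control period).
- viewer.grab_frame(name): name is "scene" or "side" or "wrist"; returns (picture, depth): 400x640x3 uint8, blue, green, red; 400x640 float32, m along the optical axis (not along the pixel's ray), 0 where there is no reading.
- viewer.camera_model(name): a dict with "intrinsics" (3x3 intrinsics, pixels), "dist_coeffs" ([k1, k2, p1, p2, k3] as OpenCV has them; the pictures are not rectified), "R" (3x3) and "t" (3): a world point X has camera coordinates R X + t. Camera axes: x right, y down, z forward; pixel columns grow to the right and rows downward; lengths in m; the calibration is good to about 2 mm. A picture is of the moment at which its call begins: read the wrist's pose just before it. camera_model takes no time and is no camera call; for the wrist camera it gives the pose at the moment of the call.
- arm.sign_off(): hands the job in; it is judged then, once.
Trained networks look in the newest picture that a camera, given by its name, has taken for a name from the list of things; names that differ only in an ending like _2 or _b are one class to them, and where a whole thing is asked for, a point or a joint stands for the part that bears it (a point fixed in the world has none). Each returns a list of dicts, best first, with "p" (0 to 1); they miss things now and then, are a little off and sometimes report something else, mostly with a low value. They report only what shows in the picture. A call takes as long as a camera call. They do not tell look-alikes from the thing itself.
- viewer.masks_of(thing, camera): "pixels" (400x640 bool, what is visible of it) and "bbox" ([left, top, right, bottom] in pixels, round what is visible of it).
- viewer.place_of(thing, camera): "xy" ([column, row] in pixels: a listed point, or the origin of a listed thing).
The state is a dict: "clock": time; "joints": joint angles; "qd": joint speeds; "effort": joint torques, N m; "eef_pos": TCP position; "ee_rot": TCP orientation; "ft_force": force on the tool from outside, world axes, zero at the start; "moment": the same for the moment, N m; "finger_gap": opening from 0.0 (shut) to 1.0 (fully open); "gripper_force": force on a finger pad.
Only numpy, scipy, OpenCV 4.12 (cv2) and the standard library are available. Lean on these libraries where they do the work, as an engineer would, in place of code of your own. Each camera call takes 0.05 s, during which the arm holds its last target. There are 200 camera calls.

## Working session

There is one attempt and no reset: what is moved stays moved. The work goes in short steps, Python scripts to look and compute and a tool call to move; the robot and the scene stay as the last step left them, time stands still between calls to the robot, and variables do not carry over. Pictures are saved under pics/ and viewed, at most 14 in all, crops included, and the job is handed in when it is done.

Besides the shell and the picture viewer there is one more tool, called after "Request:" as name(argument=value, ...), one argument or row to a line, values as JSON. drive_tool: Moves the arm, as the interface text tells. Its arguments: {"type":"object","properties":{"delta_pos":{"type":"array"},"roll":{"type":"array"},"gripper":{"type":"array"},"force":{"type":"number"}},"required":["delta_pos","roll","gripper"]}

```bash
ls; mkdir -p pics; python3 - <<'E'
from plant import status, viewer, arm
import cv2, numpy as np
s=status.observe(); print({k:np.round(v,3).tolist() for k,v in s.items()})
for n in ["scene","side","wrist"]:
    p,d=viewer.grab_frame(n); cv2.imwrite(f"pics/{n}0.png",p)
    m=viewer.camera_model(n); print(n,np.round(m["intrinsics"],1).tolist(),m["dist_coeffs"],np.round(-np.array(m["R"]).T@m["t"],3),np.round(m["R"],2).tolist())
E
```

```text
pics
{'clock': 0.0, 'joints': [-0.043, 0.468, -0.012, 1.604, 0.006, 1.071, -0.056], 'qd': [0.0, 0.001, -0.002, -0.001, -0.0, -0.002, -0.001], 'effort': [-0.0, -52.057, -0.013, -24.375, -0.057, 0.017, 0.0], 'eef_pos': [0.649, -0.0, 0.214], 'ee_rot': [-2.221, -2.221, 0.002], 'ft_force': [-0.473, 0.265, 0.556], 'moment': [-0.019, 0.005, 0.013], 'gripper_force': 0.0, 'finger_gap': 1.0}
scene [[450.8, 0.0, 320.5], [0.0, 450.8, 200.3], [0.0, 0.0, 1.0]] [-0.0177328  0.         0.         0.         0.       ] [1.234 0.243 0.893] [[-0.37, 0.93, 0.02], [0.7, 0.3, -0.65], [-0.61, -0.23, -0.76]]
side [[382.0, 0.0, 321.5], [0.0, 382.0, 198.4], [0.0, 0.0, 1.0]] [-0.05816828  0.          0.          0.          0.        ] [0.113 0.601 0.448] [[-0.83, -0.56, -0.0], [-0.26, 0.38, -0.89], [0.5, -0.73, -0.46]]
wrist [[303.6, 0.0, 319.4], [0.0, 303.6, 193.9], [0.0, 0.0, 1.0]] [-0.04549525  0.          0.          0.          0.        ] [0.65  0.084 0.384] [[1.0, -0.0, -0.0], [0.0, -0.96, 0.3], [-0.0, -0.3, -0.96]]
```

View pics/scene0.png

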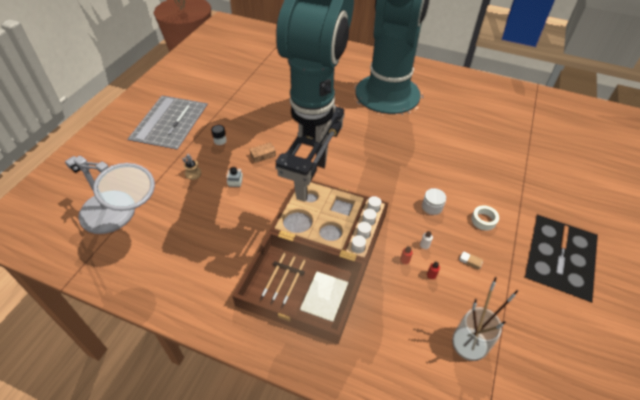

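View pics/side0.png

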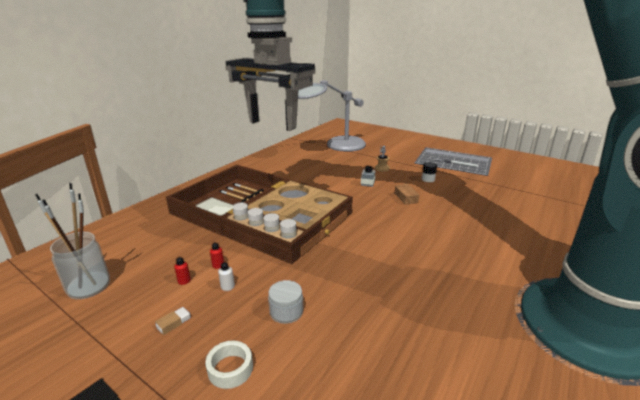

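View pics/wrist0.png

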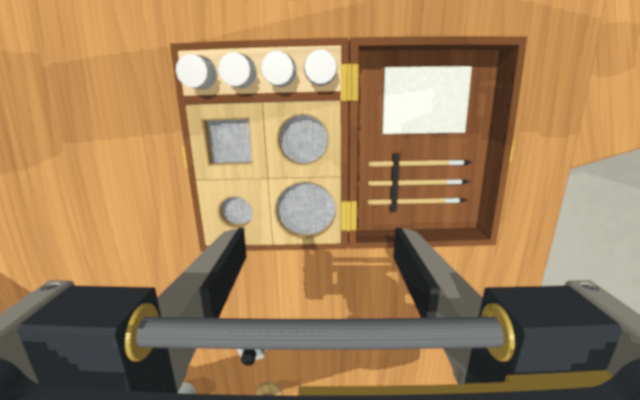

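The scene view shows the pot (218,134), figure (190,168) and ink bottle (234,178) on the -y side, and the jar (434,202) and white slim bottle (427,240) on the +y side, with red look-alikes at (406,255) and (433,270). The wrist view shows the sockets: slim (237,210), square (230,142), pot (303,138) and jar (306,208). Next I triangulate them.

```bash
cat > h.py <<'E'
from plant import status, viewer, arm
import cv2, numpy as np
def ray(cam,xy,m=None):
    m=m or viewer.camera_model(cam); K=np.array(m["intrinsics"]);R=np.array(m["R"]);t=np.array(m["t"]).ravel()
    u=cv2.undistortPoints(np.array([[xy]],float),K,np.array(m["dist_coeffs"]))[0,0]
    d=R.T@np.array([u[0],u[1],1.]); return -R.T@t,d
def onplane(cam,xy,z,m=None):
    c,d=ray(cam,xy,m); return c+d*(z-c[2])/d[2]
def tri(rays):
    A=np.zeros((3,3));b=np.zeros(3)
    for c,d in rays:
        d=d/np.linalg.norm(d);P=np.eye(3)-np.outer(d,d);A+=P;b+=P@c
    x=np.linalg.solve(A,b)
    return x,[np.linalg.norm(np.cross(x-c,d/np.linalg.norm(d))) for c,d in rays]
def cloud(mask,depth,cam,m=None):
    m=m or viewer.camera_model(cam);K=np.array(m["intrinsics"]);R=np.array(m["R"]);t=np.array(m["t"]).ravel()
    v,u=np.nonzero(mask&(depth>0))
    n=cv2.undistortPoints(np.stack([u,v],1).astype(float)[:,None],K,np.array(m["dist_coeffs"]))[:,0]
    z=depth[v,u]; return (np.c_[n*z[:,None],z]-t)@R
E
python3 - <<'E'
from h import *
fr={n:viewer.grab_frame(n) for n in ["scene","side","wrist"]}
Z=dict(slim_bottle=0,screw_pot=0,wide_jar=0,square_bottle=0,figure=0,socket_slim=.03,socket_pot=.03,socket_jar=.03,socket_square=.03,case=0)
for th,z in Z.items():
    rs=[]
    for c in fr:
        if c=="wrist" and z==0: continue
        L=viewer.place_of(th,c)
        for l in L[:4]:
            print(th,c,round(l["p"],2),np.round(l["xy"]),np.round(onplane(c,l["xy"],z),3))
        if L: rs.append(ray(c,L[0]["xy"]))
    if len(rs)>1:
        x,e=tri(rs);print("   TRI",np.round(x,4),np.round(e,4))
E
```

```text
slim_bottle scene 0.74 [405. 262.] [0.616 0.226 0.   ]
slim_bottle scene 0.72 [431. 276.] [0.631 0.289 0.   ]
slim_bottle scene 0.44 [426. 245.] [0.55 0.26 0.  ]
slim_bottle scene 0.41 [333. 227.] [0.586 0.031 0.   ]
slim_bottle side 0.77 [185. 280.] [ 0.627  0.291 -0.   ]
slim_bottle side 0.64 [230. 286.] [0.546 0.256 0.   ]
slim_bottle side 0.6 [369. 183.] [ 0.545 -0.268  0.   ]
slim_bottle side 0.48 [217. 264.] [0.616 0.224 0.   ]
   TRI [ 0.6293  0.2544 -0.0038] [0.0317 0.0317]
screw_pot scene 0.48 [220. 143.] [ 0.427 -0.381  0.   ]
screw_pot side 0.59 [428. 179.] [ 0.416 -0.384  0.   ]
   TRI [ 0.4194 -0.3878 -0.0046] [0.0032 0.0032]
wide_jar scene 0.86 [431. 207.] [0.429 0.243 0.   ]
wide_jar side 0.62 [281. 311.] [ 0.431  0.252 -0.   ]
   TRI [ 0.4312  0.2466 -0.0012] [0.0042 0.0042]
square_bottle scene 0.7 [232. 182.] [ 0.549 -0.273  0.   ]
square_bottle side 0.64 [367. 183.] [ 0.55  -0.266  0.   ]
   TRI [ 5.512e-01 -2.714e-01 -3.000e-04] [0.0023 0.0023]
figure side 0.7 [381. 170.] [ 0.558 -0.37   0.   ]
socket_slim scene 0.56 [310. 201.] [ 0.553 -0.043  0.03 ]
socket_slim side 0.71 [323. 205.] [ 0.548 -0.042  0.03 ]
socket_slim wrist 0.86 [240. 210.] [ 0.552 -0.047  0.03 ]
   TRI [ 0.551  -0.0461  0.0275] [0.0019 0.0002 0.0018]
socket_pot scene 0.65 [330. 237.] [0.638 0.043 0.03 ]
socket_pot side 0.87 [270. 210.] [0.634 0.045 0.03 ]
socket_pot wrist 0.26 [270. 390.] [ 0.573 -0.349  0.03 ]
   TRI [0.6399 0.0081 0.1229] [0.0707 0.0986 0.1558]
socket_jar scene 0.6 [296. 223.] [ 0.633 -0.046  0.03 ]
socket_jar scene 0.42 [313. 198.] [ 0.544 -0.04   0.03 ]
socket_jar side 0.57 [293. 195.] [ 0.638 -0.047  0.03 ]
socket_jar side 0.47 [298. 222.] [0.551 0.048 0.03 ]
   TRI [ 0.6352 -0.0449  0.0323] [0.0008 0.0008]
socket_square side 0.97 [300. 224.] [0.541 0.053 0.03 ]
case scene 0.81 [331. 227.] [0.588 0.028 0.   ]
case side 0.92 [288. 222.] [0.599 0.025 0.   ]
   TRI [0.593  0.0304 0.0059] [0.0012 0.0012]
```

```bash
python3 - <<'E'
from h import *
for c in ["scene","side"]:
    p,d=viewer.grab_frame(c)
    for th in ["slim_bottle","screw_pot","wide_jar","square_bottle"]:
        for l in viewer.masks_of(th,c)[:4]:
            P=cloud(l["pixels"],d,c); zt=np.percentile(P[:,2],97)
            T=P[P[:,2]>zt-.006]
            col=p[l["pixels"]].mean(0).astype(int)
            print(c,th,round(l["p"],2),np.array(l["bbox"]).astype(int),"top",round(zt,3),np.round(T[:,:2].mean(0),4),np.round((P[:,:2].min(0)+P[:,:2].max(0))/2,4),col)
p,d=viewer.grab_frame("wrist"); m=viewer.camera_model("wrist")
box=np.zeros(d.shape,bool);box[95:250,180:345]=1
P=cloud(box,d,"wrist",m)
print("felt/top z",np.percentile(P[:,2],[5,10,20,50,80,90]).round(4))
# felt by colour: low saturation
hsv=cv2.cvtColor(p,cv2.COLOR_BGR2HSV); g=((hsv[...,1]<60)&box).astype(np.uint8)
n,lab,st,ce=cv2.connectedComponentsWithStats(g)
for i in range(1,n):
    if st[i,4]>200:
        Q=cloud(lab==i,d,"wrist",m); 
        print(st[i],"z",np.median(Q[:,2]).round(4),"min",Q.min(0).round(4),"max",Q.max(0).round(4))
# block-top to hole rim: wood points on plane, hole region bounds
M=np.float32([[x,y] for x in (.45,.75) for y in (-.15,.18)])
K=np.array(m["intrinsics"]);R=np.array(m["R"]);t=np.array(m["t"]).ravel()
xs=np.arange(.48,.70,.0005);ys=np.arange(.17,-.12,-.0005)
G=np.stack(np.meshgrid(xs,ys),-1); W=np.c_[G.reshape(-1,2),np.full(G.size//2,.046)]
pp,_=cv2.projectPoints(W,cv2.Rodrigues(R)[0],t,K,np.array(m["dist_coeffs"]))
pp=pp.reshape(G.shape).astype(np.float32)
cv2.imwrite("pics/ortho.png",cv2.remap(p,pp[...,0],pp[...,1],cv2.INTER_LINEAR))
E
```

```text
scene slim_bottle 0.69 [427 263 439 280] top 0.051 [0.6316 0.2902] [0.6323 0.2902] [ 40  51 124]
scene slim_bottle 0.6 [422 231 431 249] top 0.051 [0.5539 0.2561] [0.5413 0.2553] [124 137 154]
scene slim_bottle 0.49 [400 244 414 262] top 0.051 [0.615  0.2231] [0.5969 0.2218] [ 59  79 144]
scene screw_pot 0.69 [212 126 224 145] top 0.049 [ 0.4237 -0.3853] [ 0.4243 -0.3876] [68 72 76]
scene wide_jar 0.65 [422 187 445 215] top 0.046 [0.4293 0.2454] [0.4299 0.2455] [166 174 182]
scene wide_jar 0.6 [289 187 327 211] top 0.049 [ 0.5551 -0.0335] [ 0.6074 -0.0436] [123 174 214]
scene square_bottle 0.64 [227 167 239 187] top 0.052 [ 0.5512 -0.2635] [ 0.5504 -0.263 ] [108 116 120]
side slim_bottle 0.81 [211 243 223 265] top 0.05 [0.6057 0.2284] [0.6086 0.2181] [ 28  32 128]
side slim_bottle 0.64 [219 262 234 293] top 0.05 [0.5472 0.2607] [0.5473 0.2595] [145 150 155]
side slim_bottle 0.59 [173 256 189 285] top 0.051 [0.6244 0.2948] [0.6454 0.2791] [ 28  34 127]
side screw_pot 0.51 [418 160 436 179] top 0.047 [ 0.4179 -0.38  ] [ 0.4264 -0.4339] [66 69 71]
side wide_jar 0.98 [266 279 300 325] top 0.045 [0.4222 0.2502] [0.4222 0.2494] [153 158 156]
side square_bottle 0.51 [363 165 374 187] top 0.051 [ 0.545  -0.2579] [ 0.5707 -0.3102] [103 109 112]
side square_bottle 0.2 [375 144 389 173] top 0.064 [ 0.5636 -0.3804] [ 0.5962 -0.4596] [ 61  84 108]
felt/top z [0.0286 0.0297 0.0305 0.0455 0.0464 0.0469]
[ 279  115   48   48 1817] z 0.0304 min [0.6037 0.0136 0.0276] max [0.6584 0.0685 0.0456]
[ 207  120   44   43 1706] z 0.0305 min [0.5217 0.0137 0.0278] max [0.5727 0.0629 0.0462]
[ 277  183   58   51 2347] z 0.0302 min [ 0.5979 -0.0784  0.0279] max [ 0.6689 -0.012   0.0352]
[222 197  30  27 630] z 0.0302 min [ 0.5289 -0.0646  0.0281] max [ 0.5689 -0.0297  0.0445]
[206 229  39  21 533] z 0.2311 min [ 0.5913 -0.0027  0.2153] max [0.605  0.0109 0.2439]
```

View pics/ortho.png

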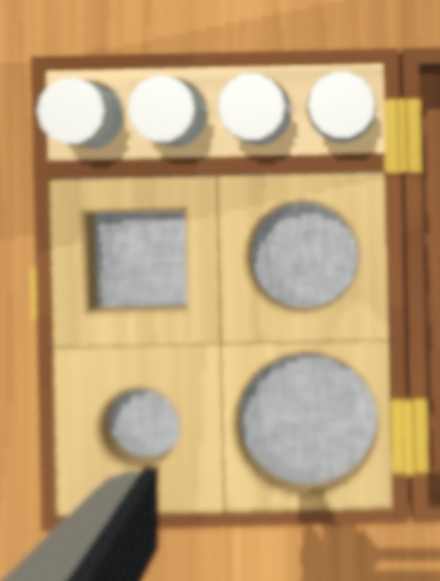

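The rectified view (0.5 mm/px) puts the wells at pot (303,255), square (135,259), jar (308,420) and slim (141,425), all around z=.030 floor. The case yaw is about +1.7°. I move above the slim bottle for a closer look.

Request:
drive_tool(
  delta_pos=[
    [0.043, -0.017, 0.002],
    [0.043, -0.017, 0.002],
    [0.043, -0.017, 0.002],
    [0.043, -0.017, 0.002],
    [0.043, -0.017, 0.002],
    [0.043, -0.016, 0.002],
    [0, 0, 0],
    [0, 0, 0],
    [0, 0, 0],
  ],
  roll=[0, 0, 0, 0, 0, 0, 0, 0, 0],
  gripper=[-0.2, -0.2, -0.2, -0.2, -0.2, -0.2, -0.2, -0.2, -0.2],
  force=15,
)

```text
clock: 3.18
eef_pos: [0.5499, 0.2561, 0.2026]
ee_rot: [2.224, 2.218, -0.0]
ft_force: [0.8, -0.9, 0.5]
finger_gap: 0.599
gripper_force: 0.0
```

```bash
cat > look.py <<'E'
from h import *
import sys
th,name,h=sys.argv[1],sys.argv[2],float(sys.argv[3])
p,d=viewer.grab_frame("wrist");m=viewer.camera_model("wrist");s=status.observe()
cv2.imwrite(f"pics/{name}.png",p)
print("tcp",np.round(s["eef_pos"],4),np.round(s["ee_rot"],3),"gap",round(s["finger_gap"],3))
for l in viewer.masks_of(th,"wrist")[:3]:
    P=cloud(l["pixels"],d,"wrist",m); zt=np.percentile(P[:,2],95); T=P[P[:,2]>zt-.006]
    print(round(l["p"],2),np.array(l["bbox"]).astype(int),"top",round(zt,4),"topcentre",np.round((T[:,:2].min(0)+T[:,:2].max(0))/2,4),np.round(T[:,:2].mean(0),4),"all",np.round(P[:,:2].min(0),3),np.round(P[:,:2].max(0),3),p[l["pixels"]].mean(0).astype(int))
for l in viewer.place_of(th,"wrist")[:3]: print("place",round(l["p"],2),np.round(l["xy"]),np.round(onplane("wrist",l["xy"],h,m),4))
E
python3 look.py slim_bottle w1 0
```

```text
tcp [0.5499 0.2562 0.2026] [ 2.224  2.218 -0.   ] gap 0.599
0.89 [359 184 385 213] top 0.0518 topcentre [0.6115 0.2241] [0.611 0.225] all [0.6   0.213] [0.623 0.236] [ 35  45 152]
0.85 [311 162 332 186] top 0.0517 topcentre [0.5513 0.2573] [0.5513 0.2578] all [0.539 0.241] [0.564 0.269] [159 168 170]
0.8 [372 136 397 155] top 0.0522 topcentre [0.6283 0.2908] [0.6275 0.291 ] all [0.616 0.279] [0.639 0.303] [ 37  47 154]
place 0.89 [369. 192.] [0.6142 0.2276 0.    ]
place 0.81 [380. 143.] [0.6244 0.2897 0.    ]
place 0.75 [318. 168.] [0.5493 0.2579 0.    ]
```

View pics/w1.png

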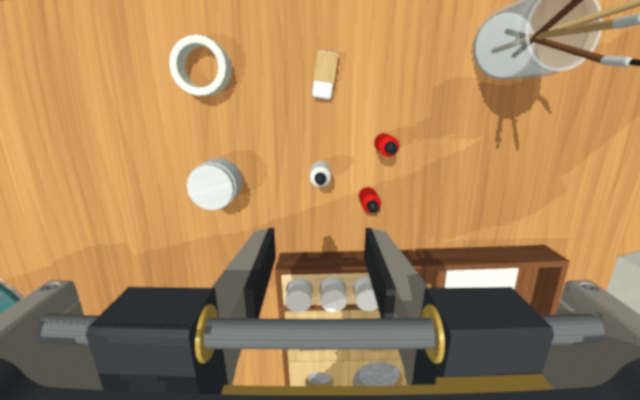

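The white bottle's cap is at (320,180), between the two fingers, and the red ones are clear at (370,203) and (388,146). The bottle is at (.551,.257), so I go down and grip it.

Request:
drive_tool(
  delta_pos=[
    [0.001, 0.001, 0.05],
    [0, 0, 0.05],
    [0, 0, 0.045],
    [0, 0, 0.025],
    [0, 0, 0.0125],
    [0, 0, 0],
    [0, 0, 0],
    [0, 0, 0],
    [0, 0, 0],
    [0, 0, 0],
    [0, 0, 0],
  ],
  roll=[0, 0, 0, 0, 0, 0, 0, 0, 0, 0, 0],
  gripper=[-0.2, -0.2, -0.2, -0.2, -0.2, -0.2, 0.6, 0.6, 0.6, 0.6, 0.6],
  force=15,
)

```text
clock: 4.7
eef_pos: [0.5505, 0.2592, 0.0207]
ee_rot: [2.221, 2.221, 0.002]
ft_force: [-0.0, -0.7, 4.2]
finger_gap: 0.256
gripper_force: 15.0
```

Request:
drive_tool(
  delta_pos=[
    [0, 0, -0.05],
    [0, 0, -0.05],
    [-0.05, 0, 0],
    [-0.05, 0, 0],
    [-0.05, 0, 0],
    [-0.05, 0, 0],
    [-0.05, 0, 0],
    [-0.051, 0, 0],
    [0, 0, 0],
    [0, 0, 0],
    [0, 0, 0],
  ],
  roll=[0, 0, 0, 0, 0, 0, 0, 0, 0, 0, 0.28],
  gripper=[0.6, 0.6, 0.6, 0.6, 0.6, 0.6, 0.6, 0.6, 0.6, 0.6, 0.6],
)

```text
clock: 6.08
eef_pos: [0.55, -0.0402, 0.12]
ee_rot: [-2.252, -2.189, -0.001]
ft_force: [-0.3, 0.9, 0.8]
finger_gap: 0.256
gripper_force: 15.0
```

```bash
python3 look.py slim_bottle w2 .03; python3 - <<'E'
from h import *
for t in ["socket_slim","socket_pot","socket_jar","socket_square"]:
    for l in viewer.place_of(t,"wrist")[:2]: print(t,round(l["p"],2),np.round(l["xy"]),np.round(onplane("wrist",l["xy"],.03),4))
E
```

```text
tcp [ 0.55   -0.0403  0.12  ] [-2.254e+00 -2.188e+00 -1.000e-03] gap 0.254
socket_slim 0.42 [320. 364.] [ 0.5456 -0.2338  0.03  ]
```

View pics/w2.png

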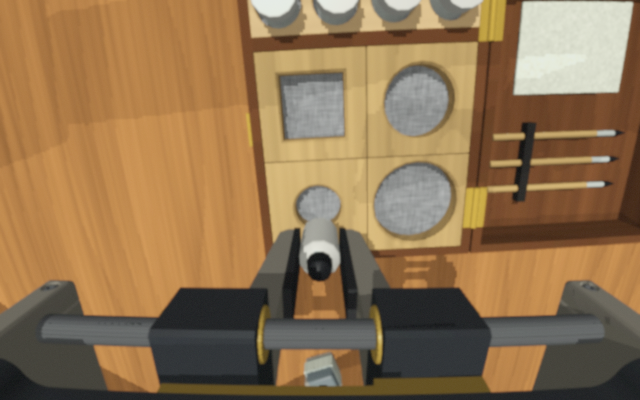

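The slim bottle's cap is at (319,265), held straight between the fingers. The slim well is just ahead at (319,204), with the pot well at (418,102) and the jar well at (414,200). I re-check the well positions from this closer frame.

```bash
python3 - <<'E'
from h import *
p,d=viewer.grab_frame("wrist");m=viewer.camera_model("wrist")
hsv=cv2.cvtColor(p,cv2.COLOR_BGR2HSV); g=(hsv[...,1]<70).astype(np.uint8); g[:60]=0;g[240:]=0;g[:,:265]=0;g[:,460:]=0
n,lab,st,ce=cv2.connectedComponentsWithStats(g)
for i in range(1,n):
    if st[i,4]<300: continue
    c=max(cv2.findContours((lab==i).astype(np.uint8),0,1)[0],key=len)[:,0]
    for z in (.046,.03):
        Q=np.array([onplane("wrist",q,z,m)[:2] for q in c.astype(float)],np.float32)
        print(st[i],z,np.round(Q.min(0),4),np.round(Q.max(0),4),"mid",np.round((Q.min(0)+Q.max(0))/2,4),"rect",cv2.minAreaRect(Q)[1:])
E
```

```text
[ 384   64   65   71 3549] 0.046 [0.6031 0.0144] [0.6532 0.0668] mid [0.6281 0.0406] rect ((0.050707750022411346, 0.051248155534267426), 39.9450569152832)
[ 384   64   65   71 3549] 0.03 [0.6064 0.0126] [0.6598 0.0684] mid [0.6331 0.0405] rect ((0.054028358310461044, 0.05460413917899132), 39.9448127746582)
[ 280   71   65   66 3899] 0.046 [0.5235 0.0153] [0.572  0.0632] mid [0.5477 0.0393] rect ((0.047773830592632294, 0.04760679602622986), 1.1795603036880493)
[ 280   71   65   66 3899] 0.03 [0.5215 0.0135] [0.5732 0.0646] mid [0.5474 0.0391] rect ((0.05090225487947464, 0.05072442442178726), 1.179702639579773)
[ 374  161   77   73 4402] 0.046 [ 0.5971 -0.0719] [ 0.6624 -0.0075] mid [ 0.6297 -0.0397] rect ((0.06518396735191345, 0.06446497142314911), 1.4158987998962402)
[ 374  161   77   73 4402] 0.03 [ 0.6    -0.0794] [ 0.6695 -0.0107] mid [ 0.6348 -0.0451] rect ((0.06945257633924484, 0.06868655234575272), 1.4185338020324707)
[ 296  184   45   56 1921] 0.046 [ 0.5308 -0.0756] [ 0.5683 -0.0247] mid [ 0.5495 -0.0502] rect ((0.05040489882230759, 0.0374167263507843), 88.33031463623047)
[ 296  184   45   56 1921] 0.03 [ 0.5293 -0.0834] [ 0.5693 -0.0291] mid [ 0.5493 -0.0562] rect ((0.05370572581887245, 0.03986702859401703), 88.33030700683594)
```

Request:
drive_tool(
  delta_pos=[
    [-0.003, 0, 0],
    [0, 0, 0.03],
    [0, 0, 0.025],
    [0, 0, 0.008],
    [0, 0, 0.005],
    [0, 0, 0.001],
    [0, 0, 0],
    [0, 0, 0],
  ],
  roll=[-0.28, 0, 0, 0, 0, 0, 0, 0],
  gripper=[0.6, 0.6, 0.6, 0.6, 0.6, 0.6, 0.6, 0.6],
)

```text
clock: 7.48
eef_pos: [0.5503, -0.045, 0.0517]
ee_rot: [2.221, 2.221, 0.001]
ft_force: [-0.5, -1.2, -0.5]
finger_gap: 0.248
gripper_force: 15.0
```

Request:
drive_tool(
  delta_pos=[
    [0.001, 0, 0.001],
    [0, 0, 0],
    [0, 0, 0],
  ],
  roll=[0, 0, 0],
  gripper=[0.6, 0.6, 0.6],
)

```text
clock: 7.85
eef_pos: [0.5503, -0.0443, 0.0506]
ee_rot: [2.221, 2.221, 0.001]
ft_force: [-1.6, -1.1, 5.8]
finger_gap: 0.251
gripper_force: 15.0
```

Request:
drive_tool(
  delta_pos=[
    [0, 0, 0],
    [0, 0, 0],
    [0, 0, 0],
    [0, 0, -0.05],
    [0, 0, -0.05],
    [0, 0, -0.05],
    [-0.0485, -0.0184, 0],
    [-0.0485, -0.0184, 0],
    [-0.0485, -0.0184, 0],
    [-0.0485, -0.0184, 0],
    [-0.0485, -0.0184, 0],
    [-0.0485, -0.0184, 0],
    [-0.0485, -0.0184, 0],
    [0, 0, 0],
    [0, 0, 0],
    [0, 0, 0],
  ],
  roll=[0, 0, 0, 0, 0, 0, 0, 0, 0, 0, 0, 0, 0, 0, 0, 0],
  gripper=[0, 0, 0, 0, 0, -0.4, -0.4, -0.4, -0.4, -0.4, -0.4, -0.4, -0.4, -0.4, -0.4, -0.4],
)

```text
clock: 9.85
eef_pos: [0.422, -0.3819, 0.2]
ee_rot: [-2.218, -2.224, -0.001]
ft_force: [1.2, 0.7, 0.9]
finger_gap: 0.705
gripper_force: 0.0
```

```bash
python3 look.py screw_pot w3 0; python3 look.py square_bottle w3b 0;  python3 look.py slim_bottle w3c .03
```

```text
tcp [ 0.422  -0.382   0.2001] [-2.218e+00 -2.224e+00 -1.000e-03] gap 0.7
0.68 [299 162 335 202] top 0.0475 topcentre [ 0.4195 -0.3865] [ 0.4193 -0.3857] all [ 0.397 -0.421] [ 0.441 -0.367] [117 123 127]
place 0.7 [318. 174.] [ 0.4206 -0.3866  0.    ]
tcp [ 0.4217 -0.3827  0.2002] [2.22  2.223 0.   ] gap 0.705
0.79 [410  46 458  88] top 0.0529 topcentre [ 0.5474 -0.2647] [ 0.5469 -0.2647] all [ 0.526 -0.286] [ 0.567 -0.24 ] [139 144 139]
place 0.72 [428.  69.] [ 0.5465 -0.2633  0.    ]
tcp [ 0.4213 -0.3832  0.2002] [2.221 2.222 0.   ] gap 0.699
```

View pics/w3.png

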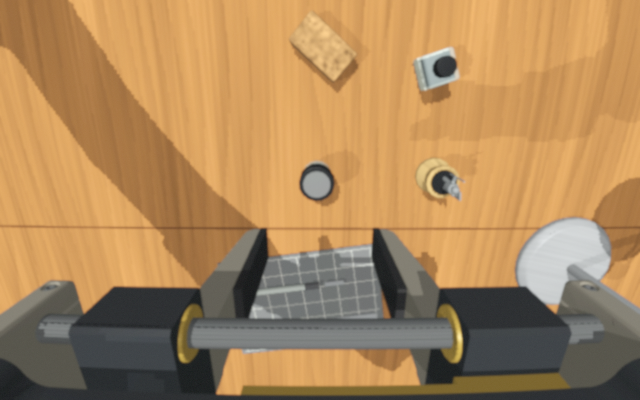

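The pot's grey top is at (317,182), between the fingers. The ink bottle is at (437,67) and the figure at (438,178), both well clear. The pot is at (.4197,-.386).

Request:
drive_tool(
  delta_pos=[
    [-0.0025, -0.0017, 0.05],
    [0, 0, 0.05],
    [0, 0, 0.045],
    [0, 0, 0.025],
    [0, 0, 0.009],
    [0, 0, 0],
    [0, 0, 0],
    [0, 0, 0],
    [0, 0, 0],
    [0, 0, 0],
    [0, 0, 0],
  ],
  roll=[0, 0, 0, 0, 0, 0, 0, 0, 0, 0, 0],
  gripper=[-0.4, -0.4, -0.4, -0.4, -0.4, -0.4, 0.3, 0.3, 0.3, 0.3, 0.3],
  force=15,
)

```text
clock: 11.68
eef_pos: [0.4198, -0.3864, 0.022]
ee_rot: [2.221, 2.221, 0.0]
ft_force: [-0.6, 0.8, 6.6]
finger_gap: 0.433
gripper_force: 15.0
```

Request:
drive_tool(
  delta_pos=[
    [0, 0, -0.05],
    [0, 0, -0.06],
    [0.0475, 0.0235, 0],
    [0.0475, 0.0235, 0],
    [0.0475, 0.0235, 0],
    [0.0475, 0.0235, 0],
    [0.0475, 0.0235, 0],
    [0.0475, 0.0235, 0],
    [0.0475, 0.0235, 0],
    [0.0475, 0.0235, 0],
    [0.0475, 0.0235, 0],
    [0, 0, 0],
    [0, 0, 0],
    [0, 0, 0],
  ],
  roll=[0, 0, 0, 0, 0, 0, 0, 0, 0, 0, 0, 0, 0, 0],
  gripper=[0.3, 0.3, 0.3, 0.3, 0.3, 0.3, 0.3, 0.3, 0.3, 0.3, 0.3, 0.3, 0.3, 0.3],
)

```text
clock: 13.42
eef_pos: [0.6305, 0.0393, 0.131]
ee_rot: [2.224, 2.218, -0.002]
ft_force: [0.4, 0.6, -0.4]
finger_gap: 0.428
gripper_force: 15.0
```

```bash
python3 look.py slim_bottle w4 .03; python3 -c "
from h import *
print(np.round(status.observe()['eef_pos'],4))"
```

```text
tcp [0.6306 0.0394 0.1311] [ 2.224e+00  2.218e+00 -1.000e-03] gap 0.427
0.75 [224 267 243 288] top 0.0662 topcentre [0.5692 0.0057] [ 0.5492 -0.0342] all [ 0.543 -0.04 ] [0.595 0.05 ] [154 162 162]
place 0.6 [242. 277.] [ 0.5509 -0.0503  0.03  ]
[0.6307 0.04   0.1313]
```

View pics/w4.png

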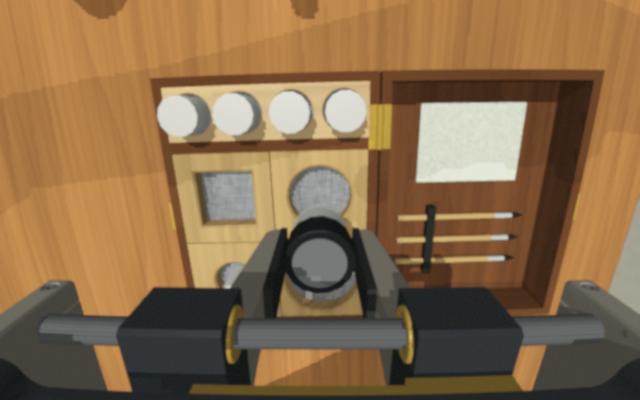

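The pot is held level, lid centre (320,262), with the pot well just ahead at (320,190). The slim bottle stands in its well at (233,277). Lowering now.

Request:
drive_tool(
  delta_pos=[
    [0, 0.0005, 0.035],
    [0, 0, 0.03],
    [0, 0, 0.009],
    [0, 0, 0.004],
    [0, 0, 0],
    [0, 0, 0],
    [0, 0, 0],
  ],
  roll=[0, 0, 0, 0, 0, 0, 0],
  gripper=[0.3, 0.3, 0.3, 0.3, 0.3, 0.3, 0.3],
)

```text
clock: 14.45
eef_pos: [0.6319, 0.0415, 0.0539]
ee_rot: [2.221, 2.221, 0.002]
ft_force: [0.1, 0.2, 0.1]
finger_gap: 0.427
gripper_force: 15.0
```

Request:
drive_tool(
  delta_pos=[
    [0, 0, 0.0015],
    [0, 0, 0.001],
    [0, 0, 0.0005],
    [0, 0, 0],
  ],
  roll=[0, 0, 0, 0],
  gripper=[0.3, 0.3, 0.3, 0.3],
)

```text
clock: 14.95
eef_pos: [0.6318, 0.0416, 0.0519]
ee_rot: [2.221, 2.221, 0.001]
ft_force: [-3.3, -1.0, 11.7]
finger_gap: 0.428
gripper_force: 15.0
```

Request:
drive_tool(
  delta_pos=[
    [0, 0, 0],
    [0, 0, 0],
    [0, 0, 0],
    [0, 0, -0.05],
    [0, 0, -0.05],
    [0, 0, -0.05],
    [0.0343, -0.0337, 0],
    [0.0343, -0.0337, 0],
    [0.0343, -0.0337, 0],
    [0.0343, -0.0337, 0],
    [0.0343, -0.0337, 0],
    [0.0343, -0.0337, 0],
    [0, 0, 0],
    [0, 0, 0],
    [0, 0, 0],
    [0, 0, 0],
  ],
  roll=[0, 0, 0, 0, 0, 0, 0, 0, 0, 0, 0, 0, 0, 0, 0, 0],
  gripper=[-0.3, -0.3, -0.3, -0.3, -0.3, -0.9, -0.9, -0.9, -0.9, -0.9, -0.9, -0.9, -0.9, -0.9, -0.9, -0.9],
)

```text
clock: 16.95
eef_pos: [0.43, 0.2464, 0.1999]
ee_rot: [2.224, 2.219, -0.0]
ft_force: [-0.5, -1.0, 0.8]
finger_gap: 0.947
gripper_force: 0.0
```

```bash
python3 look.py wide_jar w5 0
```

```text
tcp [0.4298 0.2465 0.2   ] [ 2.223  2.219 -0.   ] gap 0.95
0.68 [291 150 341 203] top 0.0451 topcentre [0.4256 0.2465] [0.4255 0.2473] all [0.395 0.205] [0.453 0.275] [213 222 220]
place 0.82 [316. 170.] [0.4265 0.2473 0.    ]
```

Request:
drive_tool(
  delta_pos=[
    [0, -0.0035, 0.05],
    [0, 0, 0.05],
    [0, 0, 0.045],
    [0, 0, 0.025],
    [0, 0, 0.009],
    [0, 0, 0],
    [0, 0, 0],
    [0, 0, 0],
    [0, 0, 0],
    [0, 0, 0],
    [0, 0, 0],
  ],
  roll=[0, 0, 0, 0, 0, 0, 0, 0, 0, 0, 0],
  gripper=[-0.9, -0.9, -0.9, -0.9, -0.9, -0.9, 0, 0, 0, 0, 0],
  force=25,
)

```text
clock: 18.48
eef_pos: [0.4259, 0.2474, 0.0216]
ee_rot: [2.221, 2.221, 0.001]
ft_force: [-1.0, -0.5, 6.9]
finger_gap: 0.592
gripper_force: 25.0
```

Request:
drive_tool(
  delta_pos=[
    [0, 0, -0.03],
    [0, 0, -0.04],
    [0, 0, -0.04],
    [0, 0, 0],
    [0, 0, 0],
  ],
  roll=[0, 0, 0, 0, 0],
  gripper=[0, 0, 0, 0, 0],
)

```text
clock: 19.1
eef_pos: [0.4251, 0.2467, 0.1302]
ee_rot: [-2.221, -2.221, 0.002]
ft_force: [-0.1, -0.4, -1.8]
finger_gap: 0.597
gripper_force: 25.0
```

```bash
python3 look.py wide_jar w6 0; python3 -c "
from h import *
p,d=viewer.grab_frame('side');cv2.imwrite('pics/s6.png',cv2.resize(p[120:360,150:450],None,fx=2,fy=2))
a=cv2.imread('pics/w6.png')
cv2.imwrite('pics/c6.png',np.hstack([cv2.resize(p[60:360,170:470],(400,400)),a[100:400,170:470].repeat(1,0) if 0 else cv2.resize(a[100:400,170:470],(400,400))]))"
```

```text
tcp [0.4248 0.2466 0.1297] [-2.221 -2.221  0.004] gap 0.598
0.58 [271 193 368 303] top 0.1529 topcentre [0.4252 0.2451] [0.4255 0.2471] all [0.381 0.113] [0.473 0.273] [189 197 194]
place 0.83 [320. 234.] [ 0.4259  0.1926 -0.    ]
```

View pics/c6.png

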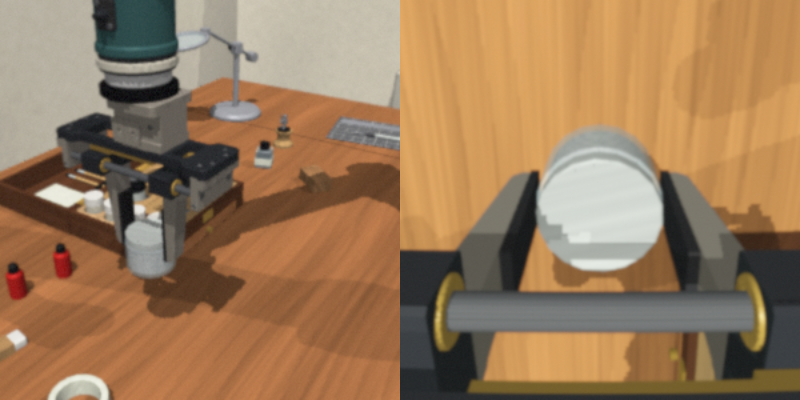

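The jar is held level and off the table, centred between the fingers. Next, carry it to the large well.

Request:
drive_tool(
  delta_pos=[
    [-0.0413, 0.0298, 0],
    [-0.0413, 0.0298, 0],
    [-0.0413, 0.0298, 0],
    [-0.0413, 0.0298, 0],
    [-0.0413, 0.0298, 0],
    [-0.0413, 0.0298, 0],
    [-0.0413, 0.0298, 0],
    [0, 0, 0],
    [0, 0, 0],
    [0, 0, 0],
    [0, 0, 0],
  ],
  roll=[0, 0, 0, 0, 0, 0, 0, 0, 0, 0, 0],
  gripper=[0, 0, 0, 0, 0, 0, 0, 0, 0, 0, 0],
)

```text
clock: 20.68
eef_pos: [0.634, -0.0404, 0.1311]
ee_rot: [-2.219, -2.223, -0.0]
ft_force: [0.3, 0.2, -1.2]
finger_gap: 0.603
gripper_force: 25.0
```

```bash
python3 look.py wide_jar w7 0; python3 -c "
from h import *
a=cv2.imread('pics/w7.png');p,d=viewer.grab_frame('scene')
cv2.imwrite('pics/c7.png',np.hstack([cv2.resize(p[130:290,230:430],(400,400)),cv2.resize(a[60:360,170:470],(400,400))]))"
```

```text
tcp [ 0.6341 -0.0407  0.1312] [-2.22  -2.223 -0.   ] gap 0.594
0.79 [273 194 367 304] top 0.1544 topcentre [ 0.6346 -0.0421] [ 0.6347 -0.0403] all [ 0.582 -0.184] [ 0.688 -0.014] [168 175 170]
place 0.79 [322. 231.] [ 0.6371 -0.0916 -0.    ]
```

View pics/c7.png

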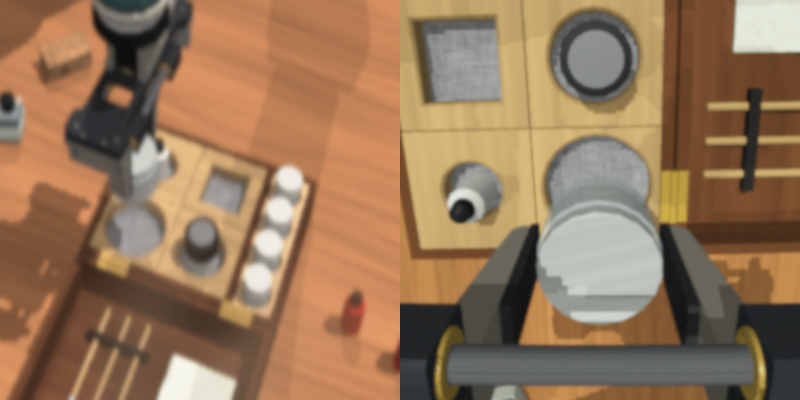

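The pot and slim bottle sit in their wells, and the large well's felt shows straight ahead of the jar at (600,180) in the crop. Lowering the jar.

Request:
drive_tool(
  delta_pos=[
    [0, -0.0005, 0.035],
    [0, 0, 0.03],
    [0, 0, 0.009],
    [0, 0, 0.003],
    [0, 0, 0],
    [0, 0, 0.0015],
    [0, 0, 0.001],
    [0, 0, 0],
  ],
  roll=[0, 0, 0, 0, 0, 0, 0, 0],
  gripper=[0, 0, 0, 0, 0, 0, 0, 0],
)

```text
clock: 21.88
eef_pos: [0.6339, -0.0418, 0.0518]
ee_rot: [2.221, 2.221, 0.0]
ft_force: [0.1, -0.4, -2.0]
finger_gap: 0.596
gripper_force: 25.0
```

Request:
drive_tool(
  delta_pos=[
    [0, 0, 0.0007],
    [0, 0, 0],
    [0, 0, 0.0005],
    [0, 0, 0],
  ],
  roll=[0, 0, 0, 0],
  gripper=[0, 0, 0, 0],
)

```text
clock: 22.38
eef_pos: [0.634, -0.0419, 0.0517]
ee_rot: [2.221, 2.221, 0.0]
ft_force: [-3.1, 0.6, 8.3]
finger_gap: 0.596
gripper_force: 25.0
```

Request:
drive_tool(
  delta_pos=[
    [0, 0, 0],
    [0, 0, 0],
    [0, 0, 0],
    [0, 0, -0.05],
    [0, 0, -0.05],
    [0, 0, -0.05],
    [-0.045, -0.017, 0],
    [-0.045, -0.017, 0],
    [-0.045, -0.017, 0],
    [-0.045, -0.017, 0],
    [-0.045, -0.017, 0],
    [0, 0, 0],
    [0, 0, 0],
    [0, 0, 0],
    [0, 0, 0],
  ],
  roll=[0, 0, 0, 0, 0, 0, 0, 0, 0, 0, 0, 0, 0, 0, 0],
  gripper=[-0.65, -0.65, -0.65, -0.65, -0.65, -0.65, -0.65, -0.65, -0.65, -0.65, -0.65, -0.65, -0.65, -0.65, -0.65],
)

```text
clock: 24.25
eef_pos: [0.5494, -0.2655, 0.2003]
ee_rot: [-2.219, -2.224, -0.001]
ft_force: [0.8, -0.7, -0.8]
finger_gap: 0.83
gripper_force: 0.0
```

```bash
python3 look.py square_bottle w8 0; python3 - <<'E'
from h import *
p,d=viewer.grab_frame("wrist");m=viewer.camera_model("wrist")
l=viewer.masks_of("square_bottle","wrist")[0]
P=cloud(l["pixels"],d,"wrist",m)
T=P[(P[:,2]>.033)&(P[:,2]<.043)]
r=cv2.minAreaRect(T[:,:2].astype(np.float32)); print(r,len(T))
b=[int(v) for v in l["bbox"]]
# top-plane ortho at z=.038
R=np.array(m["R"]);t=np.array(m["t"]).ravel();K=np.array(m["intrinsics"])
xs=np.arange(.51,.59,.0002);ys=np.arange(-.225,-.305,-.0002)
G=np.stack(np.meshgrid(xs,ys),-1);W=np.c_[G.reshape(-1,2),np.full(G.size//2,.038)]
q=cv2.projectPoints(W,cv2.Rodrigues(R)[0],t,K,np.array(m["dist_coeffs"]))[0].reshape(G.shape).astype(np.float32)
o=cv2.remap(p,q[...,0],q[...,1],cv2.INTER_CUBIC)
cv2.imwrite("pics/c8.png",np.hstack([o,cv2.resize(p[50:350,170:470],(400,400))]))
E
```

```text
tcp [ 0.5493 -0.2657  0.2004] [-2.219 -2.223 -0.   ] gap 0.823
0.89 [296 156 333 189] top 0.0527 topcentre [ 0.5485 -0.2637] [ 0.5482 -0.2632] all [ 0.526 -0.29 ] [ 0.568 -0.242] [139 144 140]
place 0.64 [316. 171.] [ 0.5464 -0.2662  0.    ]
((0.5481573343276978, -0.2635672390460968), (0.03377322480082512, 0.03377183899283409), 19.363630294799805) 549
```

View pics/c8.png

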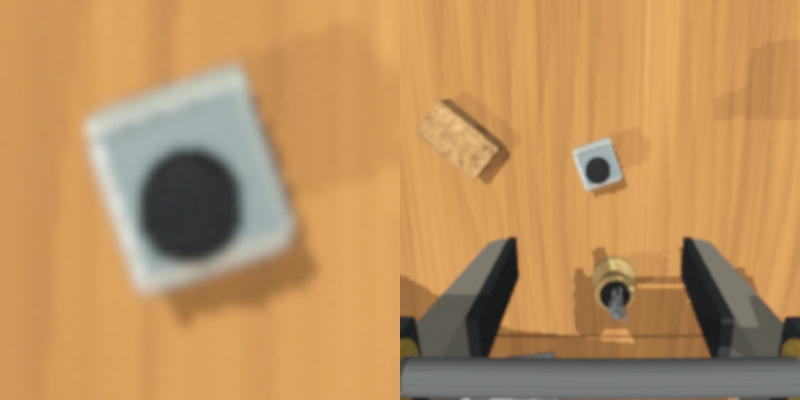

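The ink bottle is square in the rectified view, turned about +18° (counter-clockwise), centre near (.548,-.2635). The figure at (615,285) in the crop is clear. I rotate to match and descend.

Request:
drive_tool(
  delta_pos=[
    [0.0025, -0.001, 0],
    [0, 0, 0],
    [0, 0, 0.05],
    [0, 0, 0.05],
    [0, 0, 0.045],
    [0, 0, 0.025],
    [0, 0, 0.009],
    [0, 0, 0],
    [0, 0, 0],
    [0, 0, 0],
    [0, 0, 0],
    [0, 0, 0],
    [0, 0, 0],
  ],
  roll=[-1.5, -1.5, 0, 0, 0, 0, 0, 0, 0, 0, 0, 0, 0],
  gripper=[-0.5, -0.5, -0.5, -0.5, -0.5, -0.5, -0.5, -0.5, 0.4, 0.4, 0.4, 0.4, 0.4],
  force=20,
)

```text
clock: 26.12
eef_pos: [0.548, -0.2645, 0.0219]
ee_rot: [1.846, 2.541, 0.0]
ft_force: [-0.6, -0.3, 3.7]
finger_gap: 0.366
gripper_force: 20.0
```

Request:
drive_tool(
  delta_pos=[
    [0, 0, -0.05],
    [0, 0, -0.06],
    [0, 0, 0],
    [0, 0, 0],
    [0.0507, 0.0012, 0],
    [0.0507, 0.0012, 0],
    [0.0507, 0.0012, 0],
    [0.0507, 0.0012, 0],
    [0.0507, 0.0012, 0],
    [0.0507, 0.0012, 0],
    [0, 0, 0],
    [0, 0, 0],
    [0, 0, 0],
    [0, 0, 0],
  ],
  roll=[0, 0, 1.375, 1.375, 0, 0, 0, 0, 0, 0, 0, 0, 0, 0],
  gripper=[0.4, 0.4, 0.4, 0.4, 0.4, 0.4, 0.4, 0.4, 0.4, 0.4, 0.4, 0.4, 0.4, 0.4],
)

```text
clock: 27.88
eef_pos: [0.5471, 0.0385, 0.1313]
ee_rot: [2.195, 2.248, -0.001]
ft_force: [-0.3, -0.6, 0.4]
finger_gap: 0.373
gripper_force: 20.0
```

```bash
python3 look.py square_bottle w9 0; python3 -c "
from h import *
a=cv2.imread('pics/w9.png');p,d=viewer.grab_frame('scene')
cv2.imwrite('pics/c9.png',np.hstack([cv2.resize(p[130:290,230:430],(400,400)),cv2.resize(a[60:360,170:470],(400,400))]))"
```

```text
tcp [0.5471 0.0388 0.1314] [ 2.194  2.248 -0.   ] gap 0.37
0.69 [288 203 349 284] top 0.1621 topcentre [0.5477 0.0395] [0.5477 0.0408] all [ 0.521 -0.055] [0.578 0.058] [111 115 109]
place 0.64 [318. 226.] [ 0.5469 -0.0073 -0.    ]
```

View pics/c9.png

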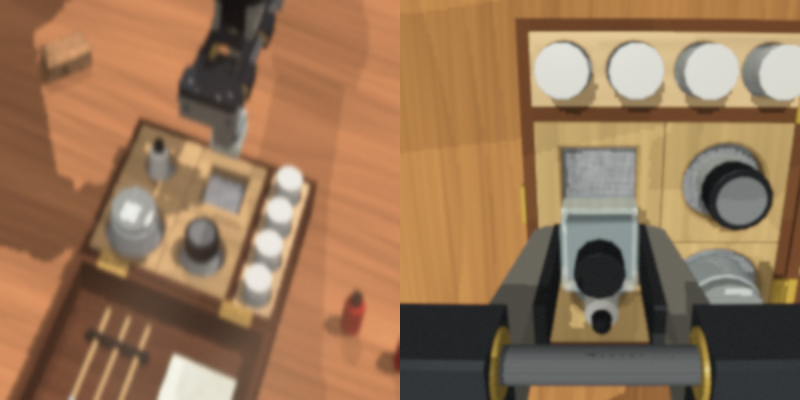

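The ink bottle is aligned with the square well (its far edge shows at (598,150) in the crop), and the other three sit in their wells. Lowering.

Request:
drive_tool(
  delta_pos=[
    [-0.0005, 0.0005, 0.035],
    [0, 0, 0.03],
    [0, 0, 0.009],
    [0, 0, 0.003],
    [0, 0, 0],
    [0, 0, 0.0015],
    [0, 0, 0.0008],
    [0, 0, 0],
    [0, 0, 0],
  ],
  roll=[0, 0, 0, 0, 0, 0, 0, 0, 0],
  gripper=[0.4, 0.4, 0.4, 0.4, 0.4, 0.4, 0.4, 0.4, 0.4],
)

```text
clock: 29.2
eef_pos: [0.5476, 0.0394, 0.0522]
ee_rot: [2.192, 2.25, 0.0]
ft_force: [0.6, 0.1, -1.6]
finger_gap: 0.368
gripper_force: 20.0
```

Request:
drive_tool(
  delta_pos=[
    [0, 0, 0.0007],
    [0, 0, 0.0004],
    [0, 0, 0.0003],
    [0, 0, 0],
  ],
  roll=[0, 0, 0, 0],
  gripper=[0.4, 0.4, 0.4, 0.4],
)

```text
clock: 29.7
eef_pos: [0.5477, 0.0395, 0.0518]
ee_rot: [2.192, 2.25, 0.0]
ft_force: [-3.7, -1.1, 10.5]
finger_gap: 0.367
gripper_force: 20.0
```

Request:
drive_tool(
  delta_pos=[
    [0, 0, 0],
    [0, 0, 0],
    [0, 0, 0],
    [0, 0, 0],
    [0, 0, -0.03],
    [0, 0, -0.05],
    [0, 0, -0.05],
    [0, 0.03, -0.04],
    [-0.05, 0.02, 0],
    [0, 0, 0],
    [0, 0, 0],
  ],
  roll=[0, 0, 0, 0, 0, 0, 0, 0, 0, 0, 0],
  gripper=[-0.1, -0.1, -0.1, -0.1, -0.1, -0.1, -0.1, -0.1, -0.1, -0.1, -0.1],
)

```text
clock: 31.08
eef_pos: [0.5983, -0.009, 0.2201]
ee_rot: [-2.192, -2.249, 0.001]
ft_force: [-0.8, 0.1, -0.1]
finger_gap: 0.549
gripper_force: 0.0
```

```bash
python3 - <<'E'
from h import *
p,d=viewer.grab_frame("wrist");m=viewer.camera_model("wrist")
for th in ["slim_bottle","screw_pot","wide_jar","square_bottle"]:
    for l in viewer.masks_of(th,"wrist")[:1]:
        P=cloud(l["pixels"],d,"wrist",m);zt=np.percentile(P[:,2],95);T=P[P[:,2]>zt-.005]
        print(th,round(l["p"],2),"top",round(zt,4),np.round((T[:,:2].min(0)+T[:,:2].max(0))/2,4))
q,_=viewer.grab_frame("scene")
cv2.imwrite("pics/c10.png",np.hstack([cv2.resize(q[100:300,170:420],(400,400)),cv2.resize(p[20:320,170:470],(400,400))]))
E
```

```text
slim_bottle 0.66 top 0.0816 [ 0.5514 -0.0458]
screw_pot 0.73 top 0.0777 [0.6326 0.0416]
wide_jar 0.94 top 0.075 [ 0.6349 -0.033 ]
square_bottle 0.69 top 0.083 [0.5485 0.0403]
```

View pics/c10.png

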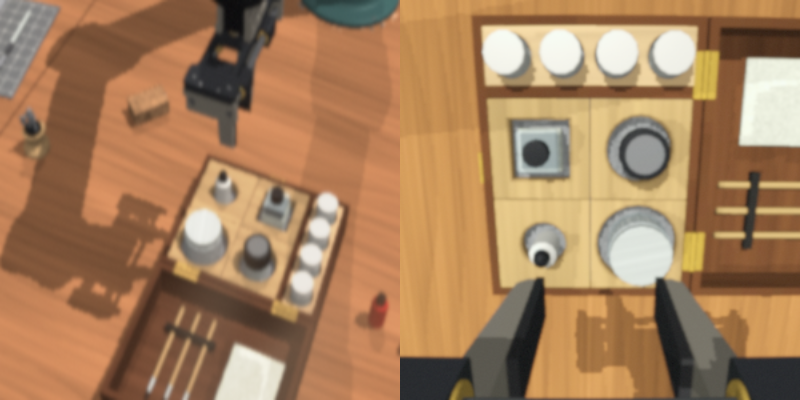

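All four paints stand upright in their own wells. Their tops, at 82, 78, 75 and 83 mm, fit a base on the 30 mm floor, and the figure at (30,130) in the crop still stands.

```bash
python3 -c "
from plant import arm; print(arm.sign_off())"
```

```text
the job is handed in; nothing more can be done
None
```

All four paints are upright and fully down in their own sockets, the wet figure was left untouched, and the job was handed in at about 31 s of the 96 s allowed.

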